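# Offer a plaster blank up to its casting frame

### The arm

A 6-joint arm with a two-finger parallel gripper is mounted at the origin on a cart in front of the work surface, level with it; the furniture and walls round the work are solid. World frame = base frame: x ahead of the robot, y to its left, z up, the work surface at z = 0. Lengths are in mm, angles in rad, forces in N, time in s.
With the tool pointing down it reaches from about 400 to 925 mm from the base axis. Payload 12.5 kg.
Tool frame: the origin (TCP) lies at the very end of the fingers, on their centre line; the grasp point (between the pads) lies 19 mm behind it; z points along the fingers, y is the direction in which the jaws open and shut (so a half turn about z gives the same grasp; the last joint's range is limited). The gripper opens to 95 mm and grips with 3 to 60 N. Pads are 20 mm wide; open, the fingers measure 119 mm over their backs; the gripper's body (75 mm by 180 mm) begins 59 mm behind the grasp point.
Start: joints at [1.199, 0.491, 1.559, -0, 1.092, -0.106], TCP at [164.158, 603.075, 214.661] pointing down, gripper open.
Joint ranges: [-3.1, 3.1], [-0.84, 2.19], [0.05, 2.79], [-1.13, 4.28], [0.06, 2.93], [-2.69, 2.69]. Speed limits (rad/s): [2.22, 2.22, 2.79, 3.14, 3.14, 3.14].

### API

Orientations are given as [roll, pitch, yaw] about the fixed x, y, z axes, in that order (R = Rz(yaw) Ry(pitch) Rx(roll)).
In Python, from cell import env gives the robot as it stands. The module is installed in compiled form; this text tells all that it offers.
- The arm moves only by the tool arm_command, never from a script. Its argument "deltas" is a list that holds one entry, the list of rows, each a list of 5 numbers: the closure, from 0 (fully open) to 1 (shut), then the shift along the world's x, y, z as a fraction of full scale, then the turn about the world's z as a fraction of full scale. In form: [[[grip, dx, dy, dz, twist], ...]]. A call has 1 to 12 rows; each row shifts and turns the pose as measured when the row begins; what a row does not reach is not made up. Full scale, the value 1, is 100 mm for a shift and pi/4 rad for a turn. A row lasts 1/12 s, in which the tool goes at most 41.7 mm and 7.16 degrees, less where a joint would pass 70% of its speed; a pose out of reach is approached as far as the arm can. A call with a number of a shift or a turn outside -1 to 1 is refused whole. A call with a gripper value outside its range is refused whole. The fingers move at their own pace and stop on an object; the grip force is fixed at half the most. Time passes only in rows, so rows that do not move let the fingers close. It gives the time, the measured TCP pose, the force and the opening at its end, in the units of the state.
- env.state(): the state, without advancing time (a new reading comes with each control period).
- env.read_camera(name): name is "scene" or "top"; returns a dict with "frame" (400x640x3 uint8, red, green, blue), "fx", "fy", "cx", "cy" (pixels), "R" (3x3) and "t" (3): a world point X has camera coordinates R X + t. Camera axes: x right, y down, z forward; pixel columns grow to the right and rows downward; lengths in mm; the calibration is good to about 2 mm. A picture is of the moment at which its call begins. There is no depth.
- env.job_done(): hands the job in, once; it reports no verdict.
The state is a dict: "t": time; "joints": joint angles; "qvel": joint speeds; "tau": joint torques, N m; "eef_pos": TCP position; "tcp_rot": TCP orientation; "ft_force": force on the tool from outside, world axes, zero at the start; "moment": the same for the moment, N m; "opening": opening from 0.0 (shut) to 1.0 (fully open).
Only numpy, scipy, OpenCV 4.12 (cv2) and the standard library are available. Lean on these libraries where they do the work, as an engineer would, in place of code of your own. Each camera call takes 0.05 s, during which the arm holds its last target.

### The job

Pick up the long narrow plaster blank, carry it over the top of the upright splash board and hold it level, square and centred over the opening of the wooden casting frame, long side along the opening's long side, with its underside about one centimetre above the rim, so that the gap all round can be checked. Do not set it down or let go: the job finishes with the robot holding it still there. Neither the blank nor the robot may touch the frame or the splash board, and the other blanks and the wooden rib stay where they lie.

Things in the scene. Friction and masses are not known exactly. Their poses are not given: they have to be found in the camera images.
- narrow_blank: The long narrow one of three off-white cast plaster blanks lying flat on the bench: a block with rounded, slightly drafted sides, 30 mm along its x, 60 mm along its y, 14 mm high. Origin: centre of its underside, z up. Grasp across the 30 mm side.
- oblong_blank: Another plaster blank, broader: 40 mm (x) by 55 mm (y), 16 mm high, lying flat; origin: centre of its underside. Stays where it is.
- square_blank: The square plaster blank, 48 by 48 mm, 20 mm high, lying flat; origin: centre of its underside. Stays where it is.
- frame: Casting frame fixed to the bench: plywood base 104 mm (x) by 140 mm (y), 9 mm thick, carrying a box of four light wooden walls 11 mm thick and 32 mm high round a rectangular opening 44 mm (x) by 74 mm (y); the rim is 41 mm above the bench. Origin: centre of the underside, z up. The narrow blank fits the opening with 7 mm to spare all round, its y along the frame's y (either way round).
- frame_opening (a point): Centre of the frame's opening at the height of the rim, 41 mm above the bench; axes as the frame's (x across the opening, y along it, z up).
- splash_board: Upright plywood splash board fixed between the blanks and the frame: 300 mm long along its x, 12 mm thick in y, top edge 130 mm above the bench, on two pairs of small wooden feet that reach 40 mm out to either side (y) at 115 mm from its middle. Origin: centre of the underside, z up.
- kidney_rib: Wooden kidney-shaped rib, 52 x 100 x 9 mm, lying flat beyond the frame; origin: centre of its underside. Stays where it is.

How it is judged:
By the outcome, as a careful person would: the job done as asked, in the order asked, and still so for the second after the job is handed in, while the arm keeps its last pose, push and grip.
It also fails if it takes over 38 s, if anything falls off the work surface, if the arm or the gripper's body presses on something with over 40 N, if the wrist force passes 120 N, or if a joint passes its speed limit or range.

## Working session

There is one attempt and no reset: what is moved stays moved. The work goes in short steps, Python scripts to look and compute and a tool call to move; the robot and the scene stay as the last step left them, time stands still between calls to the robot, and variables do not carry over. Pictures are saved under pics/ and viewed, and the job is handed in when it is done.

Besides the shell and the picture viewer there is one more tool, called after "Emit:" by a JSON object that holds its "name" and its "arguments". arm_command: Moves the arm, as the interface text tells. Its arguments: {"type":"object","properties":{"deltas":{"type":"array","items":{"type":"array","items":{"type":"array","items":{"type":"number","minimum":-1,"maximum":1}}}}},"required":["deltas"]}

```bash
mkdir -p pics
python3 - <<'E'
from cell import env
import cv2,pickle
s=env.state();print(s)
for n in("scene","top"):
    c=env.read_camera(n);pickle.dump(c,open(n+"0.pkl","wb"))
    cv2.imwrite(f"pics/{n}0.png",c["frame"][:,:,::-1]);print(n,c["fx"],c["fy"],c["cx"],c["cy"],c["R"],c["t"])
E
```

```text
{'t': 0.0, 'joints': array([ 1.19939780e+00,  4.91577105e-01,  1.55945780e+00,  1.12163068e-05,
        1.09172374e+00, -1.05599973e-01]), 'qvel': array([-8.43371855e-04, -6.41848509e-04, -9.07916922e-04,  3.36115372e-04,
       -8.14428850e-04, -6.20650949e-05]), 'tau': array([ 8.13938295e-04, -6.12650442e+01, -2.58179641e+01,  6.92827790e-02,
        4.83217591e-02, -1.10939161e-04]), 'eef_pos': array([164.05764084, 602.82055637, 214.04798193]), 'tcp_rot': array([-3.14043420e+00, -1.32792236e-04,  2.87578884e+00]), 'ft_force': array([-0.01249128,  0.66327716,  0.59451337]), 'moment': array([ 0.03433778,  0.00018194, -0.05680527]), 'opening': 0.9977198874890372}
scene 447.0445511247897 447.0445511247897 321.2650591972361 199.27089329198392 [[ 0.70472404 -0.70946816  0.00435493]
 [-0.34559173 -0.34862862 -0.87122009]
 [ 0.61962116  0.61246471 -0.4908733 ]] [-317.66217672  251.61908933  878.6774125 ]
top 401.98585075205926 401.98585075205926 316.6565036204652 195.30528194668344 [[ 0.02666341 -0.99946336  0.01902758]
 [-0.98492894 -0.02952012 -0.17042168]
 [ 0.17089192 -0.01419679 -0.9851875 ]] [  30.23627955  537.01376144 1409.19099424]
```

View pics/scene0.png

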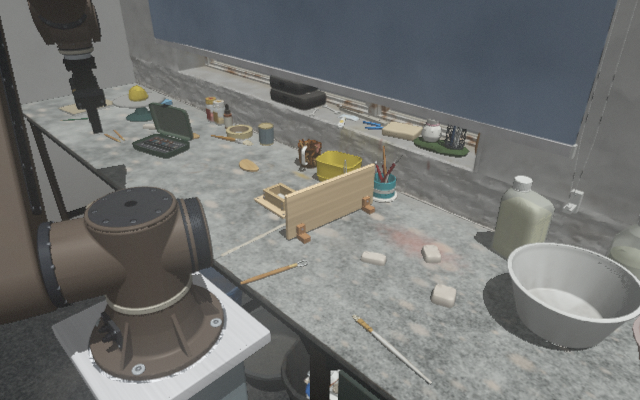

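View pics/top0.png

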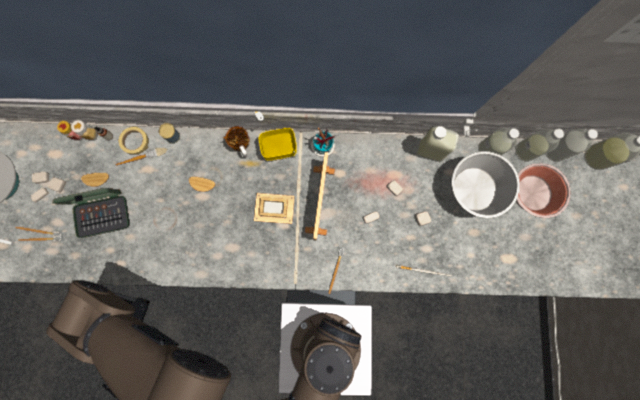

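The top view shows the three blanks right of the board, at about (372,217), (395,187) and (423,218). The board is at (320,195) and the frame at (273,208). I'll zoom in on each.

Run:
```python
import pickle,cv2,numpy as np
c=pickle.load(open("top0.pkl","rb"))["frame"][:,:,::-1]
a=cv2.resize(c[165:235,345:445],None,fx=8,fy=8,interpolation=cv2.INTER_CUBIC);cv2.imwrite("pics/t_bl.png",a)
a=cv2.resize(c[135:245,245:345],None,fx=5.4,fy=5.4,interpolation=cv2.INTER_CUBIC);cv2.imwrite("pics/t_fr.png",a)
c=pickle.load(open("scene0.pkl","rb"))["frame"][:,:,::-1]
a=cv2.resize(c[155:255,245:385],None,fx=5.5,fy=5.5,interpolation=cv2.INTER_CUBIC);cv2.imwrite("pics/s_fr.png",a)
a=cv2.resize(c[235:310,350:470],None,fx=6.5,fy=6.5,interpolation=cv2.INTER_CUBIC);cv2.imwrite("pics/s_bl.png",a)
```

```text
(no output)
```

View pics/t_bl.png

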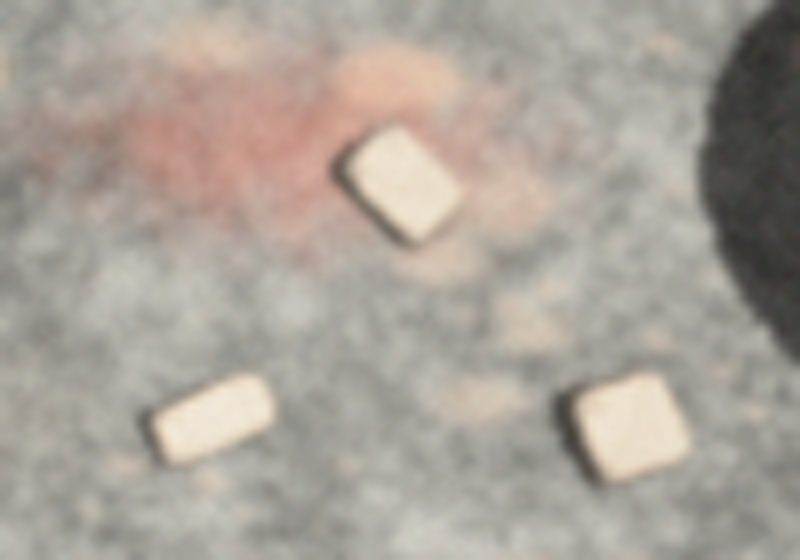

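View pics/t_fr.png

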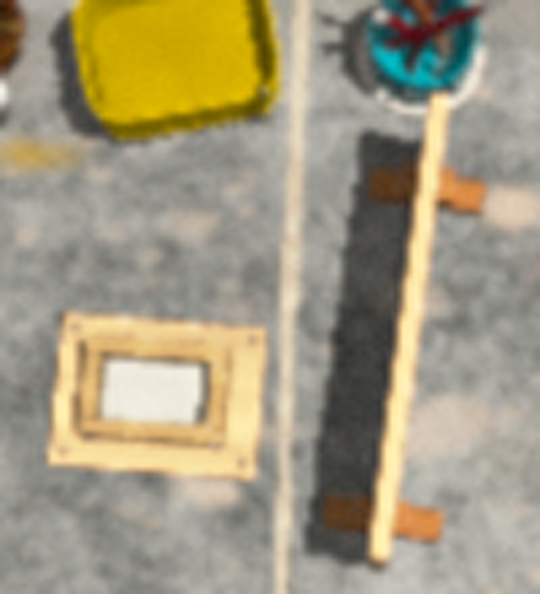

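View pics/s_fr.png

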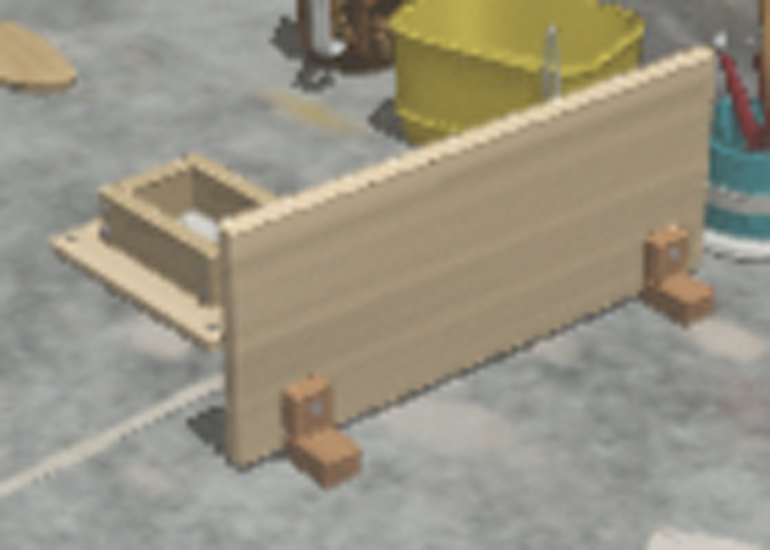

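View pics/s_bl.png

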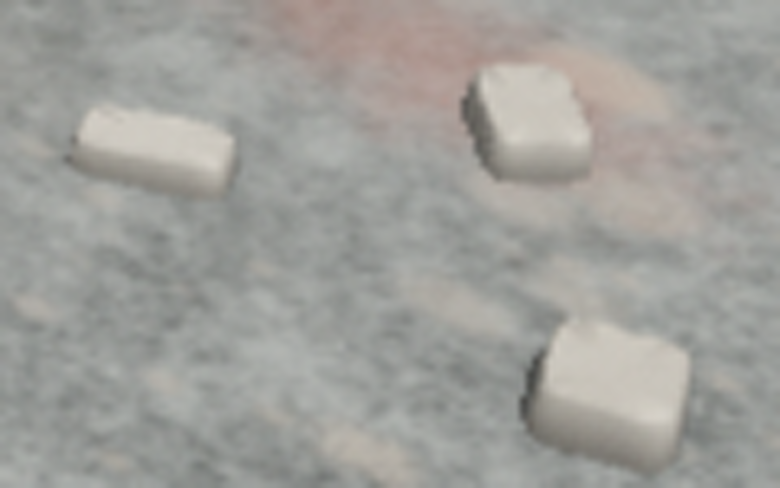

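Narrow blank is the left, lower one (top image about (371,217); scene image about (373,258)). I'll fit poses by rendering the known shapes in both cameras.

```bash
cat > h.py <<'E'
import numpy as np,cv2,pickle
from scipy.optimize import minimize
S=8
def proj(c,X):
    p=np.asarray(X)@c["R"].T+c["t"]
    return np.c_[c["fx"]*p[:,0]/p[:,2]+c["cx"],c["fy"]*p[:,1]/p[:,2]+c["cy"]]
def ray(c,uv,z):
    d=c["R"].T@np.array([(uv[0]-c["cx"])/c["fx"],(uv[1]-c["cy"])/c["fy"],1]);o=-c["R"].T@c["t"]
    return o+d*(z-o[2])/d[2]
def rr(a,b,r,z,n=5):
    P=[]
    for sx,sy,a0 in((1,1,0),(-1,1,90),(-1,-1,180),(1,-1,270)):
        for t in np.radians(np.linspace(a0,a0+90,n)): P.append((sx*(a/2-r)+r*np.cos(t),sy*(b/2-r)+r*np.sin(t),z))
    return np.array(P)
def rect(a,b,z): return np.array([(a/2,b/2,z),(-a/2,b/2,z),(-a/2,-b/2,z),(a/2,-b/2,z)],float)
def T(P,pose):
    x,y,w=pose[:3];z=pose[3] if len(pose)>3 else 0
    C,s=np.cos(w),np.sin(w);return P@np.array([[C,-s,0],[s,C,0],[0,0,1]]).T+[x,y,z]
def hull(uv): return cv2.convexHull(uv.astype(np.float32))[:,0]
def prism(a0,b0,z0,a1,b1,z1):
    lo,hi=rect(a0,b0,z0),rect(a1,b1,z1)
    return [np.array([lo[i],lo[(i+1)%4],hi[(i+1)%4],hi[i]]) for i in range(4)],lo,hi
def m_blank(w,l,h):
    def layers(c,pose):
        o=hull(proj(c,T(np.r_[rr(w,l,5,0),rr(w-1,l-1,5,h*.5),rr(w-4,l-4,5,h)],pose)))
        t=hull(proj(c,T(rr(w-4,l-4,5,h),pose)))
        return [o,t]
    return layers
def m_frame(c,pose):
    L=[];cam=-c["R"].T@c["t"]
    P=lambda X:proj(c,T(np.asarray(X),pose))
    s,lo,hi=prism(104,140,0,104,140,9)
    L+=[hull(P(np.r_[lo,hi])),P(hi)]
    s,lo,hi=prism(66,96,9,66,96,41)
    for f in s:
        W=T(f,pose);n=np.cross(W[1]-W[0],W[2]-W[0])
        if n@(cam-W[0])>0: L.append(P(f))
    L.append(P(hi))
    s,lo,hi=prism(44,74,9,44,74,41)
    # inner: floor seen through opening, walls
    op=P(hi)
    L.append(op)
    fl=P(lo);
    r,inter=cv2.intersectConvexConvex(hull(op),hull(fl))
    if inter is not None: L.append(inter[:,0])
    # inner walls separately
    for f in s:
        W=T(f,pose);n=np.cross(W[1]-W[0],W[2]-W[0])
        if n@(cam-W[0])<0:
            r,q=cv2.intersectConvexConvex(hull(op),hull(P(f)))
            if q is not None and r>1: L.insert(len(L),q[:,0])
    return L
def cov(layers,box):
    x0,y0,x1,y1=box;lab=np.zeros(((y1-y0)*S,(x1-x0)*S),np.uint8)
    for i,p in enumerate(layers):
        q=((p-[x0,y0]+.5)*S-.5)
        cv2.fillPoly(lab,[np.round(q*16).astype(np.int32)],i+1,shift=4)
    n=len(layers)+1
    return np.stack([cv2.resize((lab==i).astype(np.float32),(x1-x0,y1-y0),interpolation=cv2.INTER_AREA).ravel() for i in range(n)],1),lab
def cost(c,layers,box,mask=None):
    A,_=cov(layers,box);x0,y0,x1,y1=box
    I=c["frame"][y0:y1,x0:x1].reshape(-1,3).astype(float)
    if mask is not None: A=A[mask.ravel()];I=I[mask.ravel()]
    k,*_=np.linalg.lstsq(A,I,rcond=None);r=I-A@k
    return (np.minimum(np.abs(r),60)**2).mean()
def fit(cs,model,boxes,p0,masks=None,d=(6,6,.1)):
    masks=masks or [None]*len(cs)
    f=lambda p:sum(cost(c,model(c,p),b,m) for c,b,m in zip(cs,boxes,masks))
    best=None
    for k in (1,.4,.15):
        x=np.array(p0 if best is None else best.x,float)
        sim=np.r_[[x],[x+np.eye(len(x))[i]*d[i]*k for i in range(len(x))]]
        best=minimize(f,x,method="Nelder-Mead",options=dict(initial_simplex=sim,xatol=.02,fatol=.01,maxiter=150))
    return best.x,best.fun
def overlay(c,layers,box,k,name):
    x0,y0,x1,y1=box;im=cv2.resize(c["frame"][y0:y1,x0:x1,::-1],None,fx=k,fy=k,interpolation=cv2.INTER_CUBIC)
    for i,p in enumerate(layers):
        q=((p-[x0,y0]+.5)*k-.5);cv2.polylines(im,[np.round(q*16).astype(np.int32)],True,[(0,0,255),(0,255,0),(255,0,0),(255,0,255)][i%4],1,cv2.LINE_AA,4)
    cv2.imwrite(name,im)
E
cat > f1.py <<'E'
from h import *
t=pickle.load(open("top0.pkl","rb"));s=pickle.load(open("scene0.pkl","rb"))
print("blank",ray(t,(371.5,217),14),ray(s,(373.5,257.5),10),"frame",ray(t,(273.5,208.5),20))
p0=ray(t,(371.5,217),14)[:2]
m=m_blank(30,60,14)
bt=(358,206,386,228);bs=(355,245,393,270)
# yaw: long axis along image direction
a=ray(t,(364.5,220),14);b=ray(t,(378,214),14);w=np.arctan2(*(b-a)[1::-1])-np.pi/2;w=(w+np.pi/2)%np.pi-np.pi/2
q0=(*p0,w);print("init",q0)
for nm,cs,bx in(("top",[t],[bt]),("scene",[s],[bs]),("both",[t,s],[bt,bs])):
    q,f=fit(cs,m,bx,q0);print(nm,q.round(3),round(f,1))
overlay(t,m(t,q),bt,14,"pics/ob_t.png");overlay(s,m(s,q),bs,14,"pics/ob_s.png")
ft=(250,188,298,228);fs=(250,178,300,222)
C=lambda u,v:ray(t,((u+.5)/5.4-.5+245,(v+.5)/5.4-.5+135),9)
cs_=[C(65,313),C(267,327),C(252,478),C(50,463)];o=np.mean(cs_,0);d=cs_[0]+cs_[3]-cs_[1]-cs_[2];w=np.arctan2(d[1],d[0])-np.pi/2
q0=(o[0],o[1],w);print("finit",np.round(q0,3),np.linalg.norm(cs_[0]-cs_[1]),np.linalg.norm(cs_[0]-cs_[3]))
# mask scene: drop the board
msk=np.zeros((44,50),np.uint8);
poly=np.array([[250,178],[300,178],[294,188.5],[286,194.5],[284,222],[250,222]])-[250,178]
cv2.fillPoly(msk,[poly.astype(np.int32)],1);msk=msk>0
for nm,cs,bx,mk in(("top",[t],[ft],[None]),("scene",[s],[fs],[msk]),("both",[t,s],[ft,fs],[None,msk])):
    qf,f=fit(cs,m_frame,bx,q0,mk);print(nm,qf.round(3),round(f,1))
overlay(t,m_frame(t,qf),ft,14,"pics/of_t.png");overlay(s,m_frame(s,qf),fs,14,"pics/of_s.png")
E
python3 f1.py
```

```text
blank [ 466.61200238 -158.70366299   14.        ] [ 464.74759804 -161.12399411   10.        ] frame [486.74811833 201.49935565  20.        ]
init (np.float64(466.6120023759579), np.float64(-158.70366298972698), np.float64(0.44394977022850224))
top [ 4.67420e+02 -1.58657e+02  4.40000e-01] 142.9
scene [ 4.66198e+02 -1.60077e+02  3.98000e-01] 76.8
both [ 4.66957e+02 -1.59176e+02  4.39000e-01] 230.6
finit [ 4.91260e+02  2.00966e+02 -4.30000e-02] 138.91795703392305 103.65408970991696
top [ 4.91114e+02  2.01839e+02 -5.20000e-02] 333.5
scene [ 4.89965e+02  1.99280e+02 -4.40000e-02] 142.1
both [ 4.90588e+02  2.01279e+02 -5.00000e-02] 487.5
```

Run:
```python
import cv2,numpy as np
a=[cv2.imread(f"pics/{n}.png") for n in("of_t","of_s")]
b=[cv2.imread(f"pics/{n}.png") for n in("ob_t","ob_s")]
def st(l,s):
    H=max(i.shape[0] for i in l);o=np.hstack([cv2.copyMakeBorder(i,0,H-i.shape[0],0,4,0) for i in l]);k=800/o.shape[1];return cv2.resize(o,None,fx=k,fy=k,interpolation=cv2.INTER_AREA)
cv2.imwrite("pics/c1.png",st(a,1));cv2.imwrite("pics/c2.png",st(b,1))
from h import *
t=pickle.load(open("top0.pkl","rb"));s=pickle.load(open("scene0.pkl","rb"))
# board top edge
for c,pts in((t,((320+6.0,153),(315.5,238))),):
    for p in pts: print(ray(c,p,130).round(1))
C=lambda u,v,z:ray(s,((u+.5)/5.5-.5+245,(v+.5)/5.5-.5+155),z).round(1)
print(C(228,227,130),C(708,55,130))
for u,v in((437,95),(380,562)): print(ray(t,((u+.5)/5.4-.5+245,(v+.5)/5.4-.5+135),130).round(1))
```

```text
[671.3  18.2 130. ]
[376.3  46.6 130. ]
[376.8  46.9 130. ] [665.7  11.7 130. ]
[674.2  19.9 130. ]
[374.1  48.4 130. ]
```

View pics/c1.png

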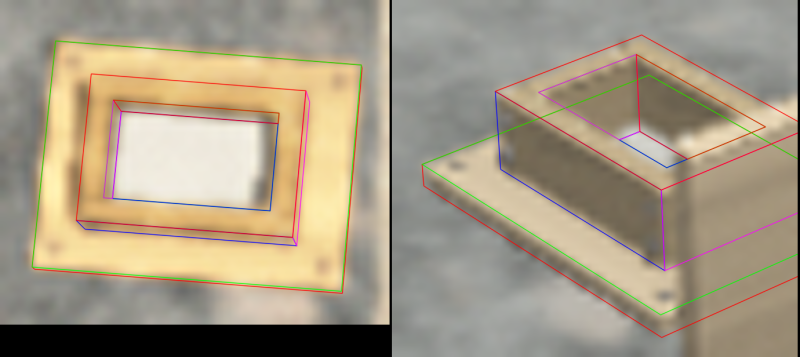

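View pics/c2.png

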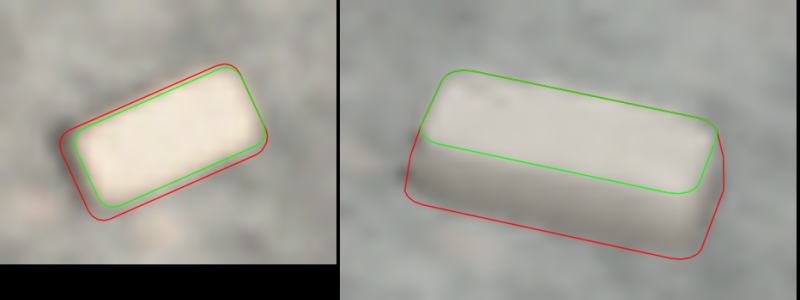

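The base and blank outlines match well. The box on the frame may be off-centre on its base, so I'll look closely and fit its offset separately.

```bash
cat > f2.py <<'E'
from h import *
import h
t=pickle.load(open("top0.pkl","rb"));s=pickle.load(open("scene0.pkl","rb"))
ft=(250,188,298,228);fs=(250,178,300,222)
def m_box(c,pose,base=(490.6,201.3,-.05)):
    L=h.m_frame(c,pose); B=h.m_frame(c,base); return B[:2]+L[2:]
msk=np.zeros((44,50),np.uint8)
poly=np.array([[250,178],[300,178],[294,188.5],[286,194.5],[284,222],[250,222]])-[250,178]
cv2.fillPoly(msk,[poly.astype(np.int32)],1);msk=msk>0
bt=(491.1,201.8,-.052);bs=(490,199.3,-.046)
for w in (None,):
  for dy in(-6,0,6,12):
    for nm,c,bx,mk,b in(("top",t,ft,None,bt),("scene",s,fs,msk,bs)):
        q,f=fit([c],lambda c,p:m_box(c,p,b),[bx],(b[0],b[1]+dy,b[2]),[mk]);print(dy,nm,q.round(3),round(f,1),(q-b).round(2))
        if dy==0: overlay(c,m_box(c,q,b)[2:],bx,14,f"pics/ox_{nm}.png")
for n,c,bx in(("t",t,ft),("s",s,fs)):overlay(c,[],bx,14,f"pics/raw_{n}.png")
E
python3 f2.py
python3 - <<'E'
import cv2,numpy as np
r=[]
for a in(("raw_t","raw_s"),("ox_top","ox_scene")):
    l=[cv2.resize(cv2.imread(f"pics/{n}.png"),(400,int(400*k))) for n,k in zip(a,(40/48,44/50))]
    r.append(np.hstack([cv2.copyMakeBorder(i,0,352-i.shape[0],0,0,0) for i in l]))
cv2.imwrite("pics/c3.png",np.vstack(r)[:600])
E
```

```text
-6 top [ 4.91286e+02  2.03450e+02 -3.40000e-02] 317.0 [0.19 1.65 0.02]
-6 scene [ 4.90343e+02  2.01532e+02 -5.00000e-02] 142.0 [ 0.34  2.23 -0.  ]
0 top [ 4.91293e+02  2.04013e+02 -4.20000e-02] 320.7 [0.19 2.21 0.01]
0 scene [ 4.90571e+02  2.01321e+02 -4.90000e-02] 141.8 [ 0.57  2.02 -0.  ]
6 top [ 4.90853e+02  2.03510e+02 -7.30000e-02] 316.8 [-0.25  1.71 -0.02]
6 scene [ 4.90354e+02  2.00485e+02 -4.90000e-02] 141.6 [ 0.35  1.18 -0.  ]
12 top [ 4.91458e+02  2.05634e+02 -2.80000e-02] 320.1 [0.36 3.83 0.02]
12 scene [ 4.90371e+02  2.01056e+02 -5.50000e-02] 142.1 [ 0.37  1.76 -0.01]
```

View pics/c3.png

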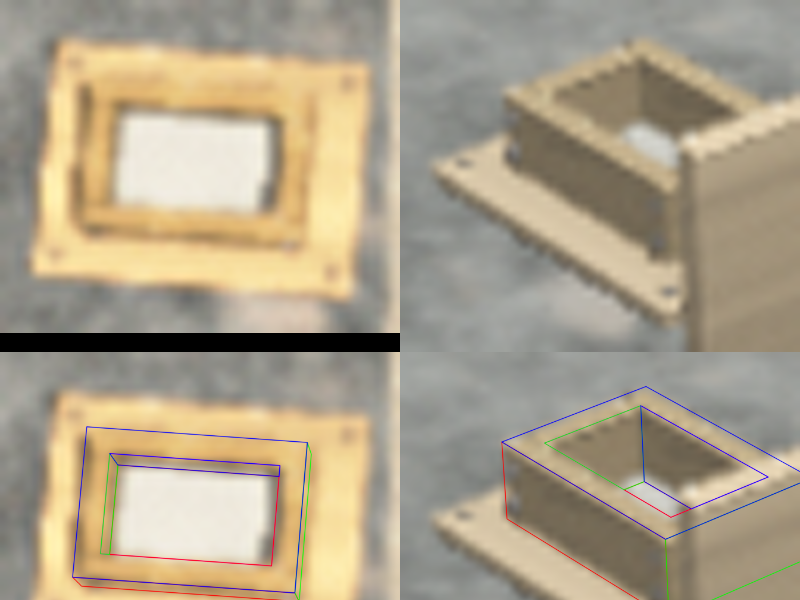

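Emit:
{"name": "arm_command", "arguments": {"deltas": [[[0, 0.3, -0.2, 0.05, -0.1], [0, 0.3, -0.2, 0.05, -0.1], [0, 0.3, -0.2, 0.05, -0.1], [0, 0.3, -0.2, 0.05, -0.1], [0, 0.3, -0.2, 0.05, -0.1], [0, 0.3, -0.2, 0.05, -0.1], [0, 0.3, -0.25, 0, -0.1], [0, 0.3, -0.25, 0, -0.1], [0, 0.3, -0.25, 0, -0.1], [0, 0.2, -0.3, 0, -0.1]]]}}

```text
t: 0.93
eef_pos: [459.4, 370.1, 241.8]
tcp_rot: [-3.136, -0.002, 2.067]
ft_force: [0.6, 0.2, -0.4]
opening: 1.0
```

Emit:
{"name": "arm_command", "arguments": {"deltas": [[[0, 0, -0.4, 0, 0], [0, 0, -0.4, 0, 0], [0, 0, -0.4, 0, 0], [0, 0, -0.4, 0, 0], [0, 0, -0.4, 0, 0], [0, 0, -0.4, 0, 0], [0, 0, -0.4, 0, 0], [0, 0, -0.4, 0, 0], [0, 0, -0.4, 0, 0], [0, 0, -0.4, 0, 0], [0, 0, -0.4, 0, 0], [0, 0, -0.4, 0, 0]]]}}

```text
t: 1.93
eef_pos: [457.9, -129.5, 238.6]
tcp_rot: [-3.132, -0.002, 2.061]
ft_force: [1.2, 0.2, 0.3]
opening: 0.998
```

Emit:
{"name": "arm_command", "arguments": {"deltas": [[[0, 0, -0.3, 0, -0.05], [0, 0, -0.1, 0, 0], [0, 0, 0, -0.1, 0], [0, 0, 0, -0.2, 0], [0, 0, 0, -0.3, 0], [0, 0, 0, -0.2, 0], [0, 0, 0, -0.1, 0], [0, 0, 0, 0, 0], [0, 0, 0, 0, 0]]]}}

```text
t: 2.68
eef_pos: [456.3, -177.5, 144.5]
tcp_rot: [-3.132, -0.002, 2.013]
ft_force: [-0.8, -0.4, 0.6]
opening: 1.002
```

Emit:
{"name": "arm_command", "arguments": {"deltas": [[[0, 0.1, 0.18, 0, 0], [0, 0, 0, 0, 0], [0, 0, 0, -0.3, 0], [0, 0, 0, -0.3, 0], [0, 0, 0, -0.2, 0], [0, 0, 0, 0, 0], [0, 0, 0, 0, 0]]]}}

```text
t: 3.27
eef_pos: [470.0, -159.1, 68.6]
tcp_rot: [-3.139, 0.006, 2.018]
ft_force: [0.8, -1.6, 0.3]
opening: 1.0
```

```bash
cat > look.py <<'E'
import sys
from h import *
from cell import env
tag=sys.argv[1]
for n in("scene","top"):
    c=env.read_camera(n);pickle.dump(c,open(n+tag+".pkl","wb"))
s=env.state();print(s["eef_pos"].round(2),s["tcp_rot"].round(4),s["opening"],s["t"],s["ft_force"].round(2))
bs,bt=[tuple(map(int,a.split(","))) for a in sys.argv[2:4]]
L=[]
for n,b in(("scene",bs),("top",bt)):
    c=pickle.load(open(n+tag+".pkl","rb"));f=c["frame"][b[1]:b[3],b[0]:b[2],::-1];k=400/f.shape[1];L.append(cv2.resize(f,(400,int(f.shape[0]*k)),interpolation=cv2.INTER_CUBIC))
H=min(600,max(i.shape[0] for i in L));cv2.imwrite(f"pics/l{tag}.png",np.hstack([cv2.copyMakeBorder(i[:H],0,H-min(H,i.shape[0]),0,0,0) for i in L]))
E
python3 look.py 1 330,200,420,290 330,180,410,260
```

```text
[ 470.25 -159.29   69.24] [-3.1399  0.0076  2.0177] 0.9986927975147124 3.3667 [-0.11  0.63  0.59]
```

View pics/l1.png

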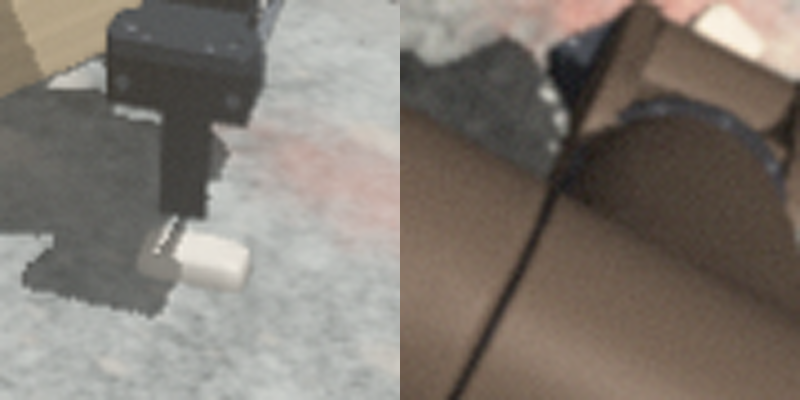

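Run:
```python
from h import *
s=pickle.load(open("scene1.pkl","rb"))
X=np.array([470.2,-159.3,69.2]);w=2.0177;ty=np.array([np.sin(w),-np.cos(w),0]);tx=np.array([np.cos(w),np.sin(w),0])
for off in(47.5,59.5):
  for e in(-10,10): print(off,e,(proj(s,[X-ty*off+tx*e])[0]-[330,200])*400/90)
print((proj(s,[X])[0]-[330,200])*400/90, (proj(s,[[467,-159.2,14]])[0]-[330,200])*400/90)
```

```text
47.5 -10 [202.10608818 212.04928648]
47.5 10 [163.29510691 204.28342177]
59.5 -10 [196.57120958 225.37743421]
59.5 10 [157.40549575 217.45780796]
[204.19353804 158.17834453] [193.64788127 246.19048009]
```

Emit:
{"name": "arm_command", "arguments": {"deltas": [[[0, -0.03, 0, -0.2, 0], [0, 0, 0, -0.2, 0], [0, 0, 0, -0.1, 0], [0, 0, 0, 0, 0], [0, 0, 0, 0, 0]]]}}

```text
t: 3.78
eef_pos: [470.8, -161.2, 24.7]
tcp_rot: [3.136, 0.017, 2.018]
ft_force: [-0.5, 0.5, 0.1]
opening: 0.999
```

Emit:
{"name": "arm_command", "arguments": {"deltas": [[[0, -0.04, 0.02, 0, 0], [0, 0, 0, 0, 0], [0, 0, 0, 0, 0]]]}}

```text
t: 4.03
eef_pos: [467.4, -159.5, 27.4]
tcp_rot: [3.134, 0.02, 2.018]
ft_force: [-0.1, -0.1, -0.6]
opening: 1.003
```

Run:
```python
from cell import env
for i in range(3):
    s=env.state();print(s["eef_pos"].round(2),s["tcp_rot"].round(4),s["qvel"].round(4),s["joints"].round(4));env.read_camera("top")
```

```text
[ 467.38 -159.52   27.37] [3.134  0.0196 2.0181] [ 0.0012 -0.0213  0.0081 -0.0006  0.006   0.0013] [-0.4594  0.596   2.0571 -0.0135  0.4685 -0.8947]
[ 467.35 -159.5    27.38] [3.134  0.0196 2.018 ] [-0.0022  0.0096 -0.0008 -0.0016 -0.0031  0.0004] [-0.4593  0.5959  2.0572 -0.0135  0.4684 -0.8946]
[ 467.35 -159.49   27.19] [3.1341 0.0194 2.0179] [ 0.0014  0.0082  0.0007 -0.0005 -0.0035 -0.0005] [-0.4593  0.5963  2.0572 -0.0135  0.4683 -0.8946]
```

Emit:
{"name": "arm_command", "arguments": {"deltas": [[[0, 0, 0, -0.05, 0], [0, 0, 0, -0.05, 0], [0, 0, 0, -0.05, 0], [0, 0, 0, -0.04, 0], [0, 0, 0, 0, 0], [0, 0, 0, 0, 0]]]}}

```text
t: 4.68
eef_pos: [467.3, -159.5, 5.6]
tcp_rot: [3.135, 0.019, 2.018]
ft_force: [0.1, 0.3, 0.9]
opening: 1.001
```

Emit:
{"name": "arm_command", "arguments": {"deltas": [[[0, 0, 0, -0.025, 0], [0, 0, 0, 0, 0], [0.5, 0, 0, 0, 0], [0.7, 0, 0, 0, 0], [0.7, 0, 0, 0, 0], [1, 0, 0, 0, 0], [1, 0, 0, 0, 0], [1, 0, 0, 0, 0], [1, 0, 0, 0, 0], [1, 0, 0, 0, 0]]]}}

```text
t: 5.52
eef_pos: [467.5, -159.6, 3.2]
tcp_rot: [3.134, 0.019, 2.018]
ft_force: [0.4, 0.4, 0.7]
opening: 0.497
```

Emit:
{"name": "arm_command", "arguments": {"deltas": [[[1, 0, 0, 0, 0], [1, 0, 0, 0, 0], [1, 0, 0, 0, 0], [1, 0, 0, 0, 0], [1, 0, 0, 0, 0], [1, 0, 0, 0, 0]]]}}

```text
t: 6.02
eef_pos: [467.5, -159.6, 3.2]
tcp_rot: [3.134, 0.019, 2.018]
ft_force: [0.7, 0.2, 0.9]
opening: 0.302
```

Emit:
{"name": "arm_command", "arguments": {"deltas": [[[1, 0, 0, 0, 0], [1, 0, 0, 0, 0], [1, 0, 0, 0.03, 0], [1, 0, 0, 0.06, 0], [1, 0, 0, 0.1, 0], [1, 0, 0, 0.1, 0], [1, 0, 0, 0.1, 0], [1, 0, 0, 0.1, 0], [1, 0, 0, 0.06, 0], [1, 0, 0, 0.03, 0], [1, 0, 0, 0, 0], [1, 0, 0, 0, 0]]]}}

```text
t: 7.02
eef_pos: [467.2, -159.4, 68.7]
tcp_rot: [3.133, 0.02, 2.018]
ft_force: [-0.4, 0.9, -1.1]
opening: 0.298
```

```bash
python3 look.py 2 330,180,420,270 330,180,410,260
```

```text
[ 467.07 -159.29   68.23] [3.1338 0.0197 2.018 ] 0.29755571956111104 7.1167 [ 0.21  0.63 -0.7 ]
```

View pics/l2.png

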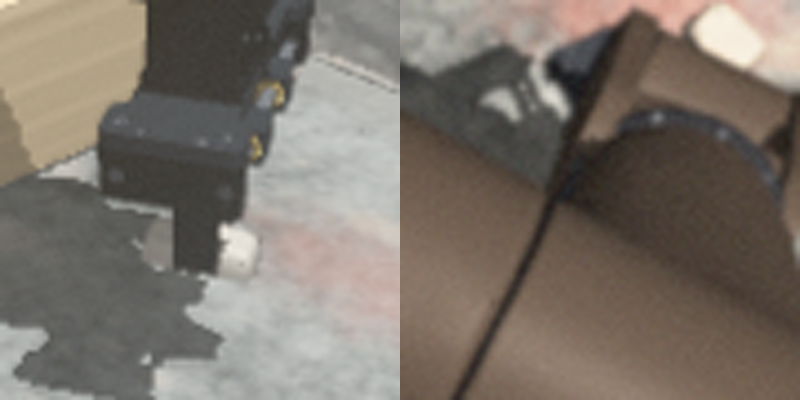

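The picture shows the blank hanging in the jaws, showing on both sides of the finger at crop (145–262, 240). I'll lift above the board slowly.

Emit:
{"name": "arm_command", "arguments": {"deltas": [[[1, 0, 0, 0.05, 0], [1, 0, 0, 0.1, 0], [1, 0, 0, 0.14, 0], [1, 0, 0, 0.14, 0], [1, 0, 0, 0.14, 0], [1, 0, 0, 0.14, 0], [1, 0, 0, 0.14, 0], [1, 0, 0, 0.14, 0], [1, 0, 0, 0.14, 0], [1, 0, 0, 0.1, 0], [1, 0, 0, 0.05, 0], [1, 0, 0, 0, 0]]]}}

```text
t: 8.12
eef_pos: [464.7, -158.1, 206.4]
tcp_rot: [3.137, 0.015, 2.018]
ft_force: [0.8, -0.9, -0.8]
opening: 0.302
```

Emit:
{"name": "arm_command", "arguments": {"deltas": [[[1, 0, 0.05, 0, 0], [1, 0, 0.1, 0, -0.03], [1, 0.01, 0.15, 0, -0.03], [1, 0.01, 0.15, 0, -0.03], [1, 0.01, 0.15, 0, -0.03], [1, 0.01, 0.15, 0, -0.03], [1, 0.01, 0.15, 0, -0.03], [1, 0.01, 0.15, 0, -0.03], [1, 0.01, 0.15, 0, -0.03], [1, 0.01, 0.15, 0, -0.03], [1, 0.01, 0.15, 0, -0.03], [1, 0.01, 0.15, 0, -0.03]]]}}

```text
t: 9.12
eef_pos: [469.9, 16.1, 199.1]
tcp_rot: [-3.134, 0.008, 1.743]
ft_force: [-0.4, -0.1, -0.6]
opening: 0.3
```

Emit:
{"name": "arm_command", "arguments": {"deltas": [[[1, 0.02, 0.15, 0.02, -0.03], [1, 0.02, 0.15, 0.02, -0.03], [1, 0.02, 0.15, 0.01, -0.03], [1, 0.02, 0.15, 0.01, -0.03], [1, 0.02, 0.15, 0, -0.03], [1, 0.02, 0.15, 0, -0.03], [1, 0.02, 0.15, 0, -0.02], [1, 0.02, 0.15, 0, -0.02], [1, 0.02, 0.15, 0, -0.02], [1, 0.01, 0.15, 0, -0.01], [1, 0, 0.1, 0, 0], [1, 0, 0.05, 0, 0]]]}}

```text
t: 10.12
eef_pos: [482.5, 194.2, 196.0]
tcp_rot: [-3.115, 0.009, 1.537]
ft_force: [0.4, 0.2, -0.6]
opening: 0.302
```

Emit:
{"name": "arm_command", "arguments": {"deltas": [[[1, 0, 0.05, 0, 0], [1, 0, 0, 0, 0], [1, 0, 0, 0, 0], [1, 0, 0, 0, 0]]]}}

```text
t: 10.45
eef_pos: [481.6, 199.7, 194.9]
tcp_rot: [-3.113, 0.01, 1.539]
ft_force: [0.2, -0.3, -1.4]
opening: 0.298
```

```bash
python3 look.py 3 210,90,330,230 230,150,330,250
```

```text
[481.64 199.59 194.99] [-3.1132  0.0099  1.5387] 0.30328419402872564 10.55 [ 1.09 -0.68 -0.85]
```

View pics/l3.png

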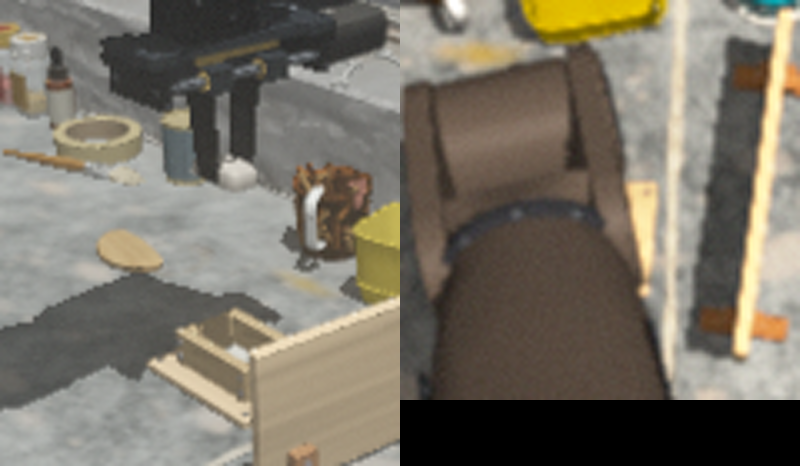

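The scene picture shows the blank hanging above the frame. The tool has tilted 2° from its grasp attitude, and abrupt descents earlier tilted it the other way, so I'll use that to correct it while still high.

Emit:
{"name": "arm_command", "arguments": {"deltas": [[[1, 0, 0, -0.2, 0], [1, 0, 0, -0.2, 0], [1, 0, 0, -0.1, 0], [1, 0, 0, 0, 0], [1, 0, 0, 0, 0]]]}}

```text
t: 10.97
eef_pos: [482.6, 197.7, 144.8]
tcp_rot: [-3.117, 0.009, 1.536]
ft_force: [0.6, -0.6, 0.2]
opening: 0.303
```

Emit:
{"name": "arm_command", "arguments": {"deltas": [[[1, 0, 0, 0.04, 0], [1, 0, 0, 0.07, 0], [1, 0, 0, 0.1, 0], [1, 0, 0, 0.1, 0], [1, 0, 0, 0.1, 0], [1, 0, 0, 0.1, 0], [1, 0, 0, 0.1, 0], [1, 0, 0, 0.1, 0], [1, 0, 0, 0.07, 0], [1, 0, 0, 0.04, 0], [1, 0, 0, 0, 0], [1, 0, 0, 0, 0]]]}}

```text
t: 11.97
eef_pos: [484.5, 197.4, 244.3]
tcp_rot: [-3.131, 0.005, 1.535]
ft_force: [0.7, -0.1, -0.9]
opening: 0.3
```

Emit:
{"name": "arm_command", "arguments": {"deltas": [[[1, 0, 0, -0.35, 0], [1, 0, 0, -0.35, 0], [1, 0, 0, 0, 0], [1, 0, 0, 0, 0]]]}}

```text
t: 12.3
eef_pos: [484.8, 197.5, 173.6]
tcp_rot: [-3.133, 0.004, 1.535]
ft_force: [0.3, 0.4, -0.6]
opening: 0.299
```

Emit:
{"name": "arm_command", "arguments": {"deltas": [[[1, 0, 0, 0.04, 0], [1, 0, 0, 0.07, 0], [1, 0, 0, 0.1, 0], [1, 0, 0, 0.1, 0], [1, 0, 0, 0.1, 0], [1, 0, 0, 0.1, 0], [1, 0, 0, 0.1, 0], [1, 0, 0, 0.1, 0], [1, 0, 0, 0.07, 0], [1, 0, 0, 0.04, 0], [1, 0, 0, 0, 0], [1, 0, 0, 0, 0]]]}}

```text
t: 13.3
eef_pos: [487.6, 198.4, 279.9]
tcp_rot: [3.131, -0.002, 1.535]
ft_force: [-1.1, -0.6, -1.0]
opening: 0.299
```

Emit:
{"name": "arm_command", "arguments": {"deltas": [[[1, 0, 0, -0.35, 0], [1, 0, 0, -0.35, 0], [1, 0, 0, 0, 0], [1, 0, 0, 0, 0]]]}}

```text
t: 13.63
eef_pos: [487.8, 198.5, 209.6]
tcp_rot: [3.128, -0.003, 1.535]
ft_force: [0.1, 0.4, -0.0]
opening: 0.301
```

Emit:
{"name": "arm_command", "arguments": {"deltas": [[[1, 0.03, 0.03, -0.35, -0.02], [1, 0, 0, -0.2, 0], [1, 0, 0, 0, 0], [1, 0, 0, -0.05, 0], [1, 0, 0, -0.05, 0], [1, 0, 0, -0.05, 0], [1, 0, 0, 0, 0], [1, 0, 0, 0, 0]]]}}

```text
t: 14.3
eef_pos: [495.4, 202.9, 147.0]
tcp_rot: [3.118, -0.006, 1.519]
ft_force: [0.8, -0.0, -1.0]
opening: 0.303
```

Emit:
{"name": "arm_command", "arguments": {"deltas": [[[1, -0.02, -0.01, 0, 0], [1, -0.02, 0, 0, 0], [1, 0, 0, -0.05, 0], [1, 0, 0, -0.05, 0], [1, 0, 0, -0.05, 0], [1, 0, 0, 0, 0], [1, 0, 0, 0, 0]]]}}

```text
t: 14.88
eef_pos: [491.3, 201.9, 132.1]
tcp_rot: [3.115, -0.007, 1.519]
ft_force: [-0.2, 0.6, -1.1]
opening: 0.301
```

Tilt is still about 1.8° off the grasp attitude. There's time to spare, so I'll try a side excursion at height (slow sideways move with the hand turned) to work it out.

Emit:
{"name": "arm_command", "arguments": {"deltas": [[[1, 0, 0.05, 0.03, -0.1], [1, 0, 0.1, 0.03, -0.1], [1, 0, 0.15, 0.03, -0.1], [1, 0, 0.15, 0.03, -0.1], [1, 0, 0.15, 0, -0.1], [1, 0, 0.15, 0, -0.1], [1, 0, 0.15, 0, -0.1], [1, 0, 0.15, 0, -0.1], [1, 0, 0.15, 0, -0.1], [1, 0, 0.1, 0, -0.1], [1, 0, 0.05, 0, -0.1], [1, 0, 0, 0, 0]]]}}

```text
t: 15.88
eef_pos: [491.1, 343.0, 143.4]
tcp_rot: [3.118, -0.006, 0.611]
ft_force: [-0.5, 0.3, -1.0]
opening: 0.297
```

Emit:
{"name": "arm_command", "arguments": {"deltas": [[[1, 0, -0.05, 0, 0.1], [1, 0, -0.1, 0, 0.1], [1, 0, -0.15, 0, 0.11], [1, 0, -0.15, 0, 0.11], [1, 0, -0.2, 0, 0.11], [1, 0, -0.2, 0, 0.11], [1, 0, -0.2, 0, 0.11], [1, 0, -0.15, 0, 0.11], [1, 0, -0.1, 0, 0.11], [1, 0, -0.07, 0, 0.1], [1, 0, -0.03, 0, 0.08], [1, 0, 0, 0, 0]]]}}

```text
t: 16.88
eef_pos: [489.4, 193.3, 142.4]
tcp_rot: [3.119, -0.004, 1.594]
ft_force: [0.1, -0.1, -0.4]
opening: 0.299
```

Emit:
{"name": "arm_command", "arguments": {"deltas": [[[1, 0.01, 0.04, 0, -0.05], [1, 0, 0.04, 0, -0.04], [1, 0, 0, -0.05, 0], [1, 0, 0, -0.05, 0], [1, 0, 0, -0.05, 0], [1, 0, 0, -0.05, 0], [1, 0, 0, -0.05, 0], [1, 0, 0, -0.05, 0], [1, 0, 0, -0.05, 0], [1, 0, 0, -0.05, 0], [1, 0, 0, 0, 0], [1, 0, 0, 0, 0]]]}}

```text
t: 17.88
eef_pos: [489.6, 200.1, 97.0]
tcp_rot: [3.12, -0.003, 1.522]
ft_force: [-0.3, 0.2, -0.6]
opening: 0.3
```

```bash
python3 look.py 4 220,130,320,230 230,150,330,250
```

```text
[489.71 200.15  97.31] [ 3.1200e+00 -3.1000e-03  1.5223e+00] 0.3003255176675597 17.9833 [ 0.21 -0.2  -0.36]
```

View pics/l4.png

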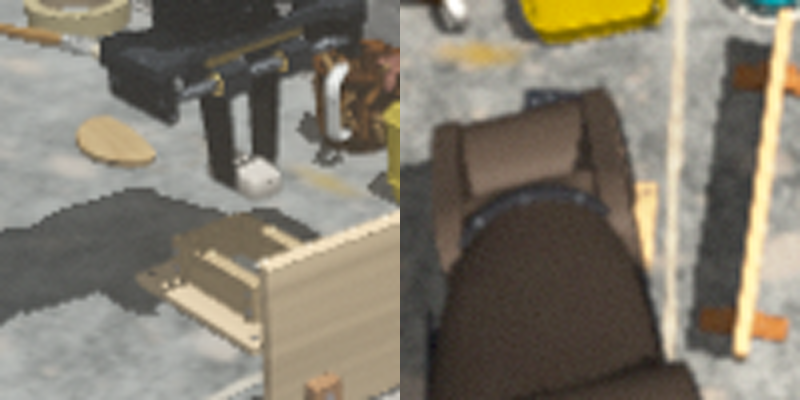

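```bash
cat > chk.py <<'E'
import sys
from h import *
tag=sys.argv[1];x,y,z,w=map(float,sys.argv[2:6])
s=pickle.load(open(f"scene{tag}.pkl","rb"))
m=m_blank(30,60,14)
b=(255,150,305,195) if len(sys.argv)<7 else tuple(map(int,sys.argv[6].split(",")))
tx=np.array([np.cos(w),np.sin(w)])
ty=np.array([np.sin(w),-np.cos(w),0]);X=np.array([x,y,z])
F=[]
for sg in(-1,):
    q=[X+sg*ty*o+np.r_[tx*e,0]+[0,0,h_] for o in(14.5,) for e,h_ in((-10,0),(10,0),(10,40),(-10,40))]
    F.append(proj(s,q))
o=np.array([x,y])+.6*tx
overlay(s,m(s,(*o,w-np.pi/2,z-3.2))+F,b,16,f"pics/k{tag}.png")
E
python3 chk.py 4 489.7 200.1 97.3 1.5223
```

```text
(no output)
```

View pics/k4.png

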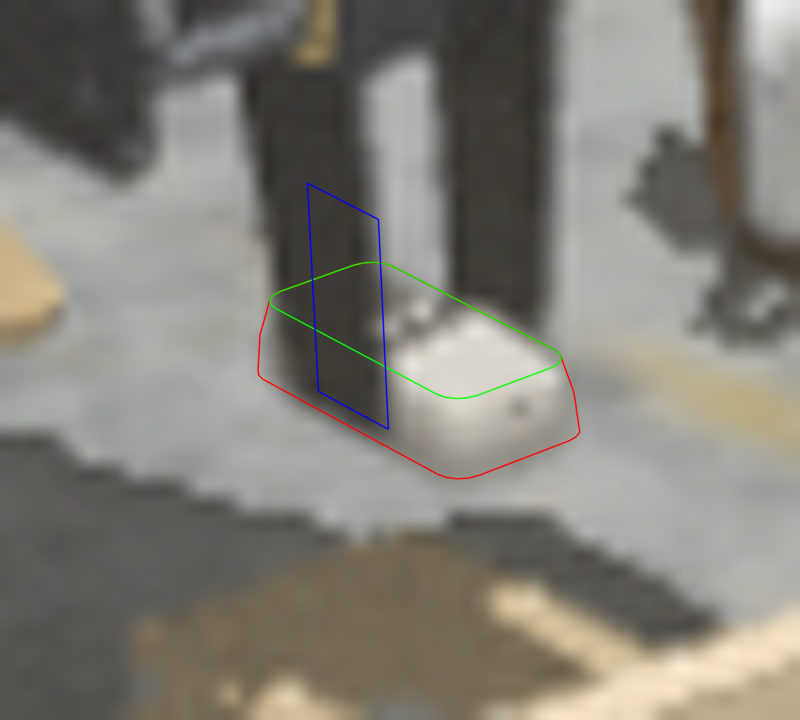

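```bash
cat > f4.py <<'E'
import sys
from h import *
tag=sys.argv[1];x,y,z,w=map(float,sys.argv[2:6]);poly=eval(sys.argv[6]);b=eval(sys.argv[7])
s=pickle.load(open(f"scene{tag}.pkl","rb"))
msk=np.zeros((b[3]-b[1],b[2]-b[0]),np.uint8);cv2.fillPoly(msk,[np.round(np.array(poly)/16-.5).astype(np.int32)],1);msk=msk>0
m=m_blank(30,60,14)
q,f=fit([s],lambda c,p:m(c,(p[0],p[1],w-np.pi/2,z-3.2)),[b],(x,y),[msk],d=(4,4));print("xy",q.round(2),f, "minus tcp",(q-[x,y]).round(2))
q,f=fit([s],lambda c,p:m(c,(p[0],p[1],w-np.pi/2,p[2])),[b],(x,y,z-3.2),[msk],d=(4,4,3));print("xyz",q.round(2),f)
q,f=fit([s],lambda c,p:m(c,(x+p[0]*np.cos(w),y+p[0]*np.sin(w),w-np.pi/2,p[1])),[b],(0,z-3.2),[msk],d=(4,3));print("along,z",q.round(2),f)
q,f=fit([s],lambda c,p:m(c,(x+p[0]*np.cos(w),y+p[0]*np.sin(w),p[1]+w-np.pi/2,z-3.2)),[b],(0,0),[msk],d=(4,.1));print("along,dyaw",q.round(3),f)
E
python3 f4.py 4 489.7 200.1 97.3 1.5223 "[(385,345),(460,315),(545,315),(640,330),(640,500),(385,500)]" "(255,150,305,195)"
```

```text
xy [485.39 194.6 ] 359.44371854541885 minus tcp [-4.31 -5.5 ]
xyz [493.31 203.57  88.1 ] 357.71779873192105
along,z [-0.49 90.79] 357.75211881922536
along,dyaw [-5.623 -0.2  ] 376.68368820862224
```

Emit:
{"name": "arm_command", "arguments": {"deltas": [[[1, 0.01, 0.01, -0.05, 0], [1, 0, 0, -0.05, 0], [1, 0, 0, -0.05, 0], [1, 0, 0, -0.05, 0], [1, 0, 0, -0.05, 0], [1, 0, 0, -0.03, 0], [1, 0, 0, 0, 0], [1, 0, 0, 0, 0]]]}}

```text
t: 18.65
eef_pos: [491.0, 201.4, 66.6]
tcp_rot: [3.119, -0.003, 1.522]
ft_force: [0.6, -0.1, -0.9]
opening: 0.301
```

```bash
python3 look.py 5 240,160,300,220 230,150,330,250
python3 - <<'E'
from h import *
s=pickle.load(open("scene5.pkl","rb"));b=(252,160,302,205);x,y,z,w=491,201.4,66.6,1.522
m=m_blank(30,60,14);fr=m_frame(s,(490.5,201.0,-.05))
overlay(s,m(s,(x,y+.5,w-np.pi/2,z-3.5)),b,16,"pics/k5.png")
im=cv2.imread("pics/k5.png")
P=lambda X:((proj(s,T(np.array(X,float),(490.5,201.0,-.05)))-[b[0],b[1]]+.5)*16-.5).astype(np.int32)
for a,c,z_ in((66,96,41),(44,74,41)): cv2.polylines(im,[P(rect(a,c,z_))],True,(255,0,0),1,cv2.LINE_AA)
cv2.imwrite("pics/k5.png",im)
E
```

```text
[491.11 201.38  66.8 ] [ 3.1188 -0.0035  1.5225] 0.30226899354121084 18.75 [-0.75  0.3  -1.25]
```

View pics/k5.png

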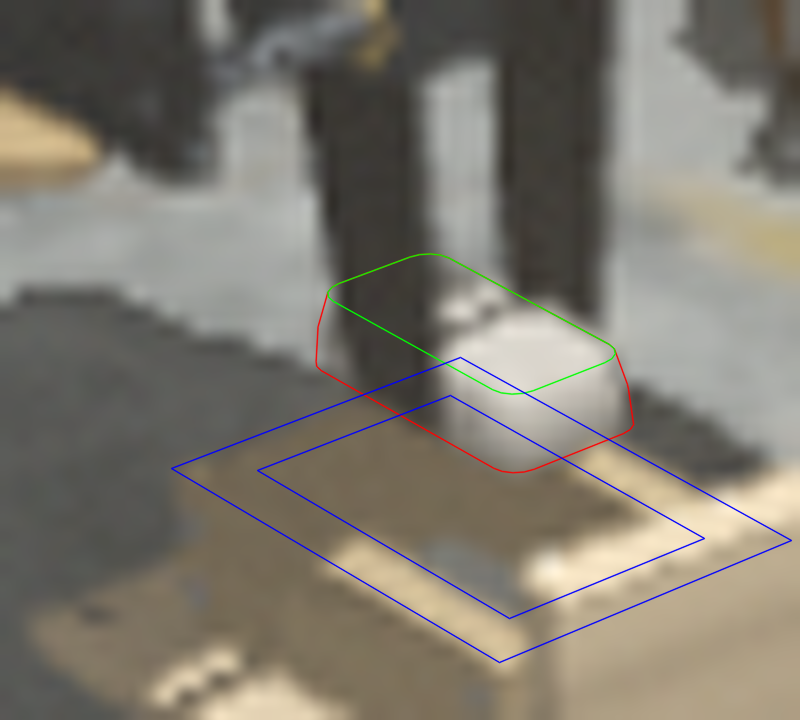

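Run:
```python
from h import *
m=m_blank(30,60,14)
for tag,pose,rows in(("0",(467,-159.2,.439,0),range(252,262)),("4",(489.7,200.6,1.5223-np.pi/2,94.1),range(172,179)),("5",(491.1,201.9,1.5225-np.pi/2,63.4),range(181,186))):
    s=pickle.load(open(f"scene{tag}.pkl","rb"));g=s["frame"].mean(2)
    hl=m(s,pose)[0]
    b=(int(hl[:,0].min())-4,int(hl[:,1].min())-4,int(hl[:,0].max())+5,int(hl[:,1].max())+5)
    A,_=cov([hl],b);A=A[:,1].reshape(b[3]-b[1],b[2]-b[0])
    for r in rows:
        x1=b[0]+A[r-b[1]].nonzero()[0].max();xs=range(x1-5,x1+4)
        print(tag,r,xs[0],[int(g[r,x]) for x in xs],[round(float(A[r-b[1],x-b[0]]),1) if x<b[2] else 0 for x in xs])
```

```text
0 252 370 [191, 193, 193, 186, 179, 176, 172, 171, 169] [1.0, 1.0, 0.8, 0.6, 0.4, 0.2, 0.0, 0.0, 0.0]
0 253 375 [201, 202, 200, 191, 180, 178, 170, 171, 167] [1.0, 1.0, 0.8, 0.6, 0.3, 0.1, 0.0, 0.0, 0.0]
0 254 380 [198, 192, 189, 175, 165, 149, 144, 149, 154] [1.0, 0.9, 0.7, 0.5, 0.3, 0.0, 0.0, 0.0, 0.0]
0 255 381 [197, 193, 190, 179, 156, 147, 150, 154, 155] [1.0, 1.0, 1.0, 1.0, 0.9, 0.2, 0.0, 0.0, 0.0]
0 256 381 [200, 200, 199, 199, 189, 147, 148, 148, 153] [1.0, 1.0, 1.0, 1.0, 1.0, 0.6, 0.0, 0.0, 0.0]
0 257 381 [198, 197, 198, 196, 180, 146, 149, 152, 149] [1.0, 1.0, 1.0, 1.0, 1.0, 0.9, 0.0, 0.0, 0.0]
0 258 381 [201, 200, 197, 191, 173, 146, 150, 154, 154] [1.0, 1.0, 1.0, 1.0, 1.0, 1.0, 0.0, 0.0, 0.0]
0 259 381 [204, 205, 199, 186, 162, 135, 148, 154, 151] [1.0, 1.0, 1.0, 1.0, 1.0, 1.0, 0.0, 0.0, 0.0]
0 260 381 [196, 203, 199, 178, 150, 130, 148, 155, 157] [1.0, 1.0, 1.0, 1.0, 1.0, 1.0, 0.0, 0.0, 0.0]
0 261 381 [178, 184, 184, 168, 140, 131, 154, 153, 157] [1.0, 1.0, 1.0, 1.0, 1.0, 0.7, 0.0, 0.0, 0.0]
4 172 285 [212, 211, 210, 201, 158, 154, 157, 159, 162] [1.0, 1.0, 1.0, 1.0, 1.0
[... 439 characters left out ...]
 [158, 150, 145, 142, 154, 167, 163, 160, 160] [1.0, 1.0, 1.0, 1.0, 0.7, 0.1, 0.0, 0.0, 0.0]
4 178 284 [153, 147, 143, 139, 146, 154, 170, 173, 173] [1.0, 1.0, 1.0, 0.8, 0.4, 0.1, 0.0, 0.0, 0.0]
5 181 285 [212, 213, 213, 208, 180, 177, 178, 176, 176] [1.0, 1.0, 1.0, 1.0, 0.9, 0.3, 0.0, 0.0, 0.0]
5 182 285 [211, 212, 213, 213, 202, 158, 173, 172, 172] [1.0, 1.0, 1.0, 1.0, 1.0, 0.8, 0.0, 0.0, 0.0]
5 183 286 [209, 210, 204, 187, 148, 159, 163, 171, 173] [1.0, 1.0, 1.0, 1.0, 1.0, 0.1, 0.0, 0.0, 0.0]
5 184 286 [200, 193, 187, 177, 155, 87, 109, 150, 157] [1.0, 1.0, 1.0, 1.0, 1.0, 0.4, 0.0, 0.0, 0.0]
5 185 286 [184, 178, 171, 161, 143, 81, 84, 84, 106] [1.0, 1.0, 1.0, 1.0, 1.0, 0.6, 0.0, 0.0, 0.0]
```

Emit:
{"name": "arm_command", "arguments": {"deltas": [[[1, 0, 0, -0.03, 0], [1, 0, 0, -0.04, 0], [1, 0, 0, -0.03, 0], [1, 0, 0, 0, 0], [1, 0, 0, 0, 0], [1, 0, 0, 0, 0]]]}}

```text
t: 19.25
eef_pos: [491.4, 201.4, 56.3]
tcp_rot: [3.118, -0.004, 1.522]
ft_force: [-0.4, 1.2, -0.6]
opening: 0.302
```

```bash
python3 look.py 6 240,160,300,220 230,150,330,250
python3 - <<'E'
from h import *
# vertical (row) bias of scene fit: z fitted with xy fixed for blank on bench vs now
m=m_blank(30,60,14)
s=pickle.load(open("scene0.pkl","rb"));b=(355,245,393,270)
for yaw in(.439,):
    q,f=fit([s],lambda c,p:m(c,(467,-159.2,yaw,p[0])),[b],(0,),d=(3,));print("z bias on bench",q)
E
```

```text
[491.45 201.46  56.38] [ 3.1175 -0.0039  1.5224] 0.3005674860226231 19.35 [-0.19 -0.47 -1.36]
z bias on bench [-0.9609375]
```

View pics/l6.png

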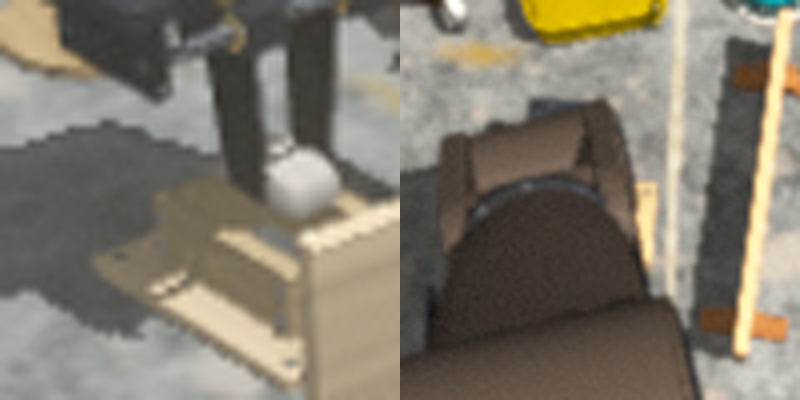

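Emit:
{"name": "arm_command", "arguments": {"deltas": [[[1, -0.008, 0, -0.01, 0], [1, 0, 0, 0, 0], [1, 0, 0, 0, 0], [1, 0, 0, 0, 0], [1, 0, 0, 0, 0], [1, 0, 0, 0, 0]]]}}

```text
t: 19.85
eef_pos: [490.7, 201.5, 55.7]
tcp_rot: [3.117, -0.004, 1.522]
ft_force: [0.4, 0.3, -1.0]
opening: 0.299
```

```bash
python3 look.py 7 240,160,300,220 330,150,440,250
python3 - <<'E'
from cell import env
s=env.state();print(s["qvel"].round(4),s["joints"].round(3))
E
```

```text
[490.72 201.5   55.65] [ 3.1169 -0.0041  1.5224] 0.2978417094333441 19.95 [-0.86 -0.07 -0.02]
[ 0.0009  0.0009 -0.     -0.0003 -0.0004 -0.0011] [ 0.267  0.576  1.955 -0.007  0.586  0.321]
```

View pics/l7.png

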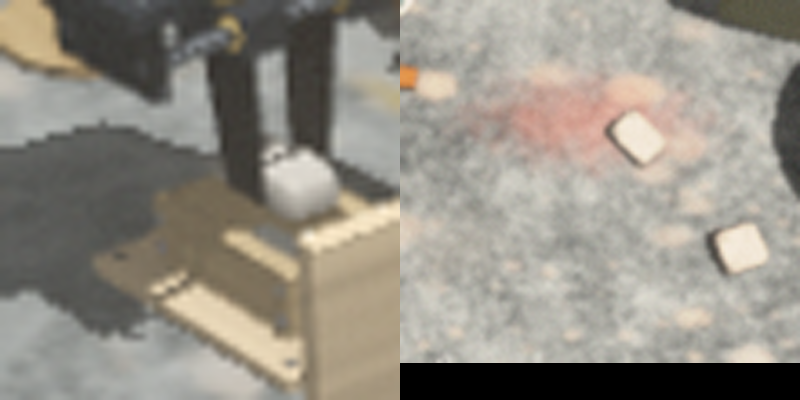

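The blank hangs over the opening (scene crop around (300,185)) and the arm is at rest. The other two blanks are where they were, and there is no contact force. I'm handing in.

```bash
python3 -c "
from cell import env
env.job_done();s=env.state();print(s['t'],s['eef_pos'],s['opening'])"
```

```text
the job is handed in; nothing more can be done
the job is handed in; nothing more can be done
```

The narrow blank was gripped across its 30 mm side and carried over the splash board, its underside about 60 mm above the board's top edge. At hand-in (t ≈ 20 s) the robot was still holding it, motionless, over the frame opening.

**Position:** In the last reading the TCP was at (490.7, 201.5, 55.7) with yaw 1.522 rad. I had fitted the opening's centre at about (490.6, 201–202), and its long side needs a yaw of 1.521 rad.

**Height:** The underside works out at about 52.5 mm from the grip height, so roughly 11 mm above the rim. The scene camera suggested it hangs 1–2 mm lower than that.

**Contact and other objects:** The wrist force stayed within sensor noise, about 2 N, in every reading I took. The last top picture showed the other two blanks where they lay. I did not re-check the rib.

**Checks that fell short:**
- **Not fully level:** The tool tilted while it moved, and I could only partly work it out. The blank should be about 1.6° off level, with its −y end (towards the splash board) about 1.3 mm lower than the other.
- **Centring:** The two cameras disagreed by 1–2.5 mm on the frame's position. The arm hid the opening from the top camera, so the final gap could only be checked from the scene camera, to 1–2 mm.

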